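Nudge the tall objective to the centre of its stand

TASK

The taller of the two microscope objectives stands off-centre on its small round stand. Nudge it lightly with the fingertips, low down so that it does not topple, until it stands upright in the centre of the stand, inside the scribed ring. Do not pinch it, strike it hard, lift it or knock it off; leave the other objective and the things around where they are, and finish with the hand clear.

Things in the scene. Friction and masses are not known exactly. Their poses are not given: they have to be found in the camera images.
- objective_tall: Taller objective, loose, 45 mm high, about 90 g (varies). Origin: centre of underside, z along its axis. Narrow threaded foot 19 mm wide, widening to 25 mm at 6 mm height; barrel a 25 mm cylinder from 6 to 27 mm, tapering to 13 mm at the top. Pushed higher than about 13 mm above the stand it tips instead of sliding. Starts upright, 13 to 20 mm off its stand's centre, in any direction.
- objective_short: Shorter microscope objective, 34 mm high, 25 mm barrel, upright, already centred on the other stand; leave it. Origin: centre of its underside.
- stand_a_top (a point): Centre of the flat top of the stand that carries the tall objective, 40 mm above the worktop. The stand is a waisted metal pedestal fixed to the worktop: dark top disc 64 mm in diameter and 9 mm thick, foot 80 mm in diameter. A pale ring of 34 mm inner diameter is scribed round the centre, with four short radial lines outside it.
- stand_b_top (a point): Centre of the flat top of the second, identical stand, which carries the short objective.
- weight_small: Small 29 mm high, 21 mm wide calibration weight with a neck, standing loose on the worktop between the two stands; leave it. Origin: centre of its underside.
- loupe_black: Black loupe, 36 mm wide, 34 mm high, loose on the worktop beyond the stands; leave it. Origin: centre of its underside.
- battery_block: Block battery lying flat, 27 x 50 x 18 mm, loose on the worktop beyond the stands; leave it. Origin: centre of its underside.
- level_round: Round bubble level, 36 mm wide, 10 mm high, loose on the worktop on the robot's side of the stands; leave it. Origin: centre of its underside.
There are look-alikes about, which are no part of the job. What is shaped like the objective_short but blue is not meant.

How it is judged:
At the end, for the whole second after the job is handed in: The tall objective stands upright (within 0.05 rad) and at rest on its stand, its axis within 5 mm of the centre of the stand; the short objective still stands centred (within 6 mm) on the other stand (horizontal distance between objective_tall and stand_a_top below 0.005 m and angle between each of objective_tall, objective_short's own z axis and vertical below 0.05 rad and z of objective_tall in the frame of stand_a_top between -0.003 and 0.003 m and linear speed of objective_tall below 0.01 m/s and horizontal distance between objective_short and stand_b_top below 0.006 m); the robot touches nothing.
It fails at once if the tall objective is tipped by more than 0.35 rad (angle between objective_tall's own z axis and vertical above 0.35 rad).
It fails at once if the tall objective is lifted more than 8 mm off its stand or knocked off it (z of objective_tall in the frame of stand_a_top above 0.008 m or z of objective_tall in the frame of stand_a_top below -0.01 m).
It fails at once if the tall objective is pinched or struck with more than 15 N (contact force between the fingers and objective_tall above 15 N).
It fails at once if the short objective is moved more than 4 mm (distance of objective_short from where it was at the start of the episode above 0.004 m).
It fails at once if a bystander is moved more than 15 mm (distance of any of weight_small, loupe_black, battery_block, level_round from where it was at the start of the episode above 0.015 m).
It also fails if it takes over 38 s, if anything falls off the work surface, if the arm or the gripper's body presses on something with over 40 N, if the wrist force passes 120 N, or if a joint passes its speed limit or range.

ROBOT

A 7-joint arm with a two-finger parallel gripper is mounted at the origin on a cart in front of the work surface, level with it; the furniture and walls round the work are solid. World frame = base frame: x ahead of the robot, y to its left, z up, the work surface at z = 0. Lengths are in m, angles in rad, forces in N, time in s.
With the tool pointing down it reaches from about 0.4 to 0.875 m from the base axis. Payload 19.3 kg.
Tool frame: the origin (TCP) lies at the very end of the fingers, on their centre line; the grasp point (between the pads) lies manip.hold_point_z behind it (manip.hold_point_z is the distance from the TCP to the grasp point, in m); z points along the fingers, y is the line along which they close (so a half turn about z gives the same grasp; the last joint's range is limited). The gripper opens to 85 mm and grips with 20 to 120 N. Pads are 22 mm wide; open, the fingers measure 114 mm over their backs; the gripper's body (76 mm by 85 mm) begins 54 mm behind the grasp point. The pads swing forward as they close: fully open they stand 13 mm farther back than shut.
Start: joints at [1.1, 0.521, -0.036, 1.599, 0.021, 1.021, -0.113], TCP at [0.244, -0.575, 0.231] pointing down, gripper open.
Joint ranges: [-2.91, 2.91], [-0.3, 2.13], [-1.5, 1.42], [0.17, 2.43], [-1.26, 4.41], [0.16, 1.93], [-2.52, 2.52]. Speed limits (rad/s): [1.89, 1.89, 2.39, 2.39, 3.01, 3.01, 3.01].

INTERFACE

Orientations are given as a 3x3 rotation matrix whose columns are the frame's x, y, z axes.
In Python, from plant import manip gives the robot as it stands.
- The arm moves only by the tool servo_tool, never from a script. Its argument "deltas" is text: rows parted by semicolons, each of 4 numbers parted by spaces: the shift along the tool's x, y, z in m, then the turn about the tool's z in rad. A call has 1 to 12 rows; each row shifts and turns the commanded pose from where the row before left it, along the tool's axes as they then stand; what a row does not reach is not made up. A row lasts 1/8 s, in which the tool goes at most 62.5 mm and 10.7 degrees, less where a joint would pass 70% of its speed; a pose out of reach is approached as far as the arm can. A call with a gripper value outside its range is refused whole. "fingers" is the opening, from -1 (shut) to 1 (fully open), so that 0 is half open, set as the call begins (left out, the last holds). The fingers move at their own pace and stop on an object; "newtons" is the grip in N (left out, the last holds). Time passes only in rows, so rows that do not move let the fingers close. It gives the time, the measured TCP pose, the force, the opening and the grip force at its end, in the units of the state.
- manip.get_state(): the state, without advancing time (a new reading comes with each control period).
- manip.snapshot(name): name is "scene" or "top"; returns the picture (480x640x3 uint8, red, green, blue); there is no depth.
- manip.calibration(name): a dict with "fx", "fy", "cx", "cy" (pixels), "k1" (the pictures are not rectified: a ray, as slopes to the right and down, at radius r is drawn at 1 + k1 r^2 times it, then the intrinsics apply), "R" (3x3) and "t" (3): a world point X has camera coordinates R X + t. Camera axes: x right, y down, z forward; pixel columns grow to the right and rows downward; lengths in m; the calibration is good to about 2 mm. A picture is of the moment at which its call begins. calibration takes no time and is no camera call.
- manip.sign_off(): hands the job in; it is judged then, once.
Trained networks look in the newest picture that a camera, given by its name, has taken for a name from the list of things; names that differ only in an ending like _2 or _b are one class to them, and where a whole thing is asked for, a point or a joint stands for the part that bears it (a point fixed in the world has none). Each returns a list of dicts, best first, with "p" (0 to 1); they miss things now and then, are a little off and sometimes report something else, mostly with a low value. They report only what shows in the picture. A call takes as long as a camera call. They do not tell look-alikes from the thing itself.
- manip.masks_of(query, camera): "pixels" (480x640 bool, what is visible of it) and "box" ([centre column, centre row, width, height] in pixels, round what is visible of it).
The state is a dict: "time_s": time; "joints": joint angles; "qd": joint speeds; "joint_efforts": joint torques, N m; "tool_pos": TCP position; "orientation": TCP orientation; "ft_force": force on the tool from outside, world axes, zero at the start; "ft_torque": the same for the moment, N m; "grip_width": finger opening in m; "grasp_force": force on a finger pad.
Only numpy, scipy, OpenCV 4.12 (cv2) and the standard library are available. Lean on these libraries where they do the work, as an engineer would, in place of code of your own. Each camera call takes 0.05 s, during which the arm holds its last target. There are 200 camera calls.

## Working session

There is one attempt and no reset: what is moved stays moved. The work goes in short steps, Python scripts to look and compute and a tool call to move; the robot and the scene stay as the last step left them, time stands still between calls to the robot, and variables do not carry over. Pictures are saved under pics/ and viewed, at most 10 in all, crops included, and the job is handed in when it is done.

Besides the shell and the picture viewer there is one more tool, called after ">>>" as name(argument=value, ...) on one line, values as JSON. servo_tool: Moves the arm, as the interface text tells. Its arguments: {"type":"object","properties":{"deltas":{"type":"string"},"fingers":{"type":"number"},"newtons":{"type":"number"}},"required":["deltas"]}

```bash
mkdir -p pics
cat > h.py <<'E'
import numpy as np,cv2
from plant import manip
def ray(cam,u,v):
    c=manip.calibration(cam);x=(u-c["cx"])/c["fx"];y=(v-c["cy"])/c["fy"]
    a,b=x,y
    for _ in range(20):
        s=1+c["k1"]*(a*a+b*b);a,b=x/s,y/s
    R=np.array(c["R"]);t=np.array(c["t"])
    return -R.T@t,R.T@np.array([a,b,1.])
def at_z(cam,u,v,z):
    o,d=ray(cam,u,v);return o+d*(z-o[2])/d[2]
def proj(cam,X):
    c=manip.calibration(cam);p=np.array(c["R"])@np.array(X)+np.array(c["t"]);a,b=p[:2]/p[2]
    s=1+c["k1"]*(a*a+b*b);return np.array([c["fx"]*a*s+c["cx"],c["fy"]*b*s+c["cy"]])
E
python3 - <<'E'
from h import *
for n in("scene","top"):
    im=manip.snapshot(n);cv2.imwrite(f"pics/{n}0.png",im[:,:,::-1])
    o,d=ray(n,320,240);print(n,o.round(3),d.round(3),manip.calibration(n)["fx"])
    for q in("objective_tall","objective_short","stand_a_top","weight_small","level_round"):
        for r in manip.masks_of(q,n)[:3]:
            b=r["box"];print(q,round(r["p"],2),np.round(b,1),at_z(n,b[0],b[1],.04).round(3))
s=manip.get_state();print(manip.hold_point_z,s)
E
```

```text
scene [-0.036 -0.346  0.534] [ 0.67   0.502 -0.547] 571.6228144709445
objective_tall 0.55 [253.5 224.2  17.6  27.5] [0.545 0.226 0.04 ]
objective_short 0.87 [368.9 297.1  18.1  27.5] [ 0.492 -0.032  0.04 ]
objective_short 0.67 [423.9 293.   19.1  21. ] [ 0.543 -0.089  0.04 ]
stand_a_top 0.96 [265.1 245.3  48.3  44.8] [0.508 0.169 0.04 ]
weight_small 0.79 [304.5 275.4  13.3  24.8] [0.481 0.071 0.04 ]
level_round 0.92 [243.2 321.9  27.9  23.5] [0.355 0.075 0.04 ]
top [0.497 0.097 0.925] [ 0.018 -0.034 -0.999] 450.22079528408807
objective_tall 0.66 [245.9 229.4  12.6  15.5] [0.534 0.212 0.04 ]
objective_short 0.62 [377.2 255.4  14.   18.4] [ 0.482 -0.046  0.04 ]
objective_short 0.45 [388.  212.2  21.4  11.1] [ 0.567 -0.068  0.04 ]
stand_a_top 0.85 [255.8 229.1  44.3  37.1] [0.535 0.193 0.04 ]
weight_small 0.66 [307.7 237.8  10.2   9.5] [0.517 0.091 0.04 ]
level_round 0.73 [304.6 303.5  15.6  19.6] [0.389 0.098 0.04 ]
0.0187 {'time_s': 0.6, 'joints': array([ 1.09978199,  0.52137305, -0.036288  ,  1.59948507,  0.02120433,
        1.02110932, -0.11280758]), 'qd': array([ 0.0018057 , -0.00127674, -0.00036674, -0.00122494,  0.00093147,
       -0.00153898, -0.00256361]), 'joint_efforts': array([ 3.69732925e-04, -9.26518607e+01,  1.97818458e+00, -3.70160329e+01,
        1.81148696e-02,  1.89790298e-03, -3.06021491e-05]), 'tool_pos': array([ 0.24382533, -0.57547695,  0.23131307]), 'orientation': array([[ 9.20766557e-01,  3.90114019e-01, -3.44902093e-06],
       [ 3.90114018e-01, -9.20766557e-01, -1.30079870e-05],
       [-8.25034120e-06,  1.06318080e-05, -1.00000000e+00]]), 'ft_force': array([-0.42997572,  0.12796448,  0.42799223]), 'ft_torque': array([ 0.00805585, -0.02280395, -0.0097197 ]), 'grasp_force': 0.0, 'grip_width': 0.0856970287359576}
```

View pics/top0.png

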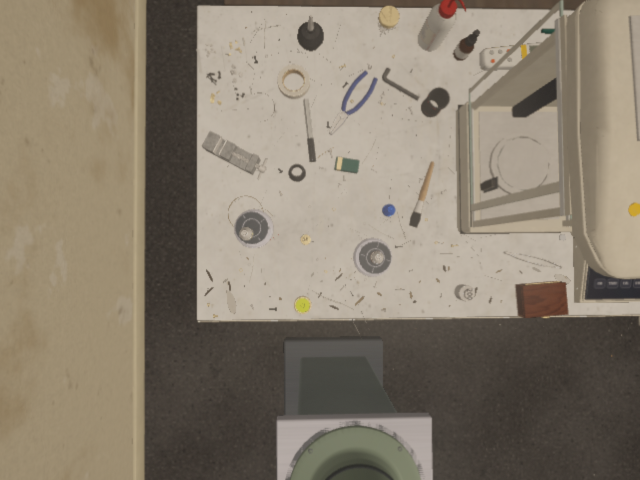

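View pics/scene0.png

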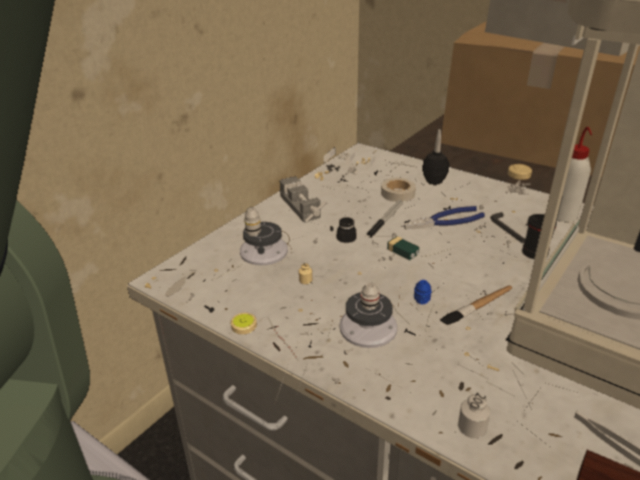

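The top view shows the tall objective at about (246,231) on the left of stand A, whose centre is near (253,228). The short objective is at (376,257) and the blue look-alike at (388,210). Next I'll measure by fitting outlines.

```bash
cat >> h.py <<'E'
from scipy.optimize import minimize
PROF={'tall':[(0,9.5),(6,12.5),(27,12.5),(45,6.5)],'stand':[(-40,40),(-35,40),(-9,32),(0,32)]}
def sil(cam,kind,xy,up=8):
    th=np.linspace(0,2*np.pi,40);P=[proj(cam,[xy[0]+r/1e3*np.cos(t),xy[1]+r/1e3*np.sin(t),.04+z/1e3]) for z,r in PROF[kind] for t in th]
    return cv2.convexHull(np.float32(P)).reshape(-1,2)
def fit(cam,kind,mask,xy0):
    ys,xs=np.nonzero(mask);c=np.array([xs.mean(),ys.mean()]);x0=int(c[0])-60;y0=int(c[1])-60
    M=cv2.resize(mask[y0:y0+120,x0:x0+120].astype(np.float32),None,fx=6,fy=6,interpolation=cv2.INTER_LINEAR)>.5
    def cost(p):
        h=(sil(cam,kind,p)-[x0,y0]+.5)*6;I=np.zeros(M.shape,np.uint8)
        cv2.fillConvexPoly(I,np.round(h*16).astype(np.int32),1,shift=4);I=I>0
        return 1-(I&M).sum()/(I|M).sum()
    r=minimize(cost,xy0,method='Nelder-Mead',options=dict(initial_simplex=np.array(xy0)+np.array([[0,0],[.012,0],[0,.012]]),xatol=1e-4,fatol=1e-4))
    return r.x,1-r.fun
def zoom(cam,im,X,name,marks=(),n=50,k=12):
    u,v=proj(cam,X).astype(int);c=im[v-n//2:v+n//2,u-n//2:u+n//2,::-1]
    c=cv2.resize(c,None,fx=k,fy=k,interpolation=cv2.INTER_CUBIC)
    for poly,col in marks:
        q=((np.array(poly)-[u-n//2,v-n//2]+.5)*k).astype(np.int32);cv2.polylines(c,[q.reshape(-1,1,2)],True,col,1)
    return c
def circ(cam,xy,z,r):
    return [proj(cam,[xy[0]+r*np.cos(t),xy[1]+r*np.sin(t),z]) for t in np.linspace(0,2*np.pi,40)]
E
python3 - <<'E'
from h import *
out=[]
for n in("scene","top"):
    im=manip.snapshot(n)
    a=manip.masks_of("objective_tall",n);s=manip.masks_of("stand_a_top",n)
    ta=[r for r in a if abs(r["box"][0]-250)<25][0];ts=s[0]
    x,i=fit(n,'tall',ta["pixels"],[.53,.2]);y,j=fit(n,'stand',ts["pixels"]|(ta["pixels"] if n=="top" else ta["pixels"]&False),[.53,.195])
    print(n,x.round(4),round(i,2),y.round(4),round(j,2))
    out.append(cv2.resize(zoom(n,im,[.53,.2,.04],0,[(sil(n,'tall',x),(0,255,0)),(circ(n,y,.04,.032),(255,0,0)),(circ(n,y,.04,.017),(0,0,255))]),(400,400)) )
cv2.imwrite("pics/z1.png",np.hstack(out))
E
```

```text
Traceback (most recent call last):
  File "h.py", line 27, in fit
    r=minimize(cost,xy0,method='Nelder-Mead',options=dict(initial_simplex=np.array(xy0)+np.array([[0,0],[.012,0],[0,.012]]),xatol=1e-4,fatol=1e-4))
  File "h.py", line 24, in cost
    h=(sil(cam,kind,p)-[x0,y0]+.5)*6;I=np.zeros(M.shape,np.uint8)
       ~~~^^^^^^^^^^^^
  File "h.py", line 18, in sil
    th=np.linspace(0,2*np.pi,40);P=[proj(cam,[xy[0]+r/1e3*np.cos(t),xy[1]+r/1e3*np.sin(t),.04+z/1e3]) for z,r in PROF[kind] for t in th]
                                    ~~~~^^^^^^^^^^^^^^^^^^^^^^^^^^^^^^^^^^^^^^^^^^^^^^^^^^^^^^^^^^^^^
  File "h.py", line 13, in proj
    c=manip.calibration(cam);p=np.array(c["R"])@np.array(X)+np.array(c["t"]);a,b=p[:2]/p[2]
ValueError: time passes only in moves, steps and waits
```

Too many calibration calls, so I'll cache the calibration.

```bash
sed -i 's/manip\.calibration(cam)/CAL(cam)/; 2a import functools\nCAL=functools.lru_cache(None)(lambda n:manip.calibration(n))' h.py
cat > m.py <<'E'
from h import *
import sys
out=[]
for n in("scene","top"):
    im=manip.snapshot(n)
    a=manip.masks_of("objective_tall",n);s=manip.masks_of("stand_a_top",n)
    y=None;L=[]
    ta=[r for r in a if abs(r["box"][0]-252)<25]
    if s and ta:
        y,j=fit(n,'stand',s[0]["pixels"]|(ta[0]["pixels"]&(n=="top")),[.53,.195])
        x,i=fit(n,'tall',ta[0]["pixels"],[.53,.2])
        print(n,x.round(4),round(i,2),y.round(4),round(j,2),"to go mm",((y-x)*1e3).round(1))
        L=[(sil(n,'tall',x),(0,255,0)),(circ(n,y,.04,.032),(255,0,0)),(circ(n,y,.04,.017),(0,0,255))]
    out.append(cv2.resize(zoom(n,im,[.53,.2,.04],0,L),(400,400)))
cv2.imwrite(f"pics/{sys.argv[1]}.png",np.hstack(out));print(manip.get_state()["time_s"])
E
python3 m.py z1
```

```text
scene [0.5255 0.2091] 0.95 [0.5376 0.2009] 0.84 to go mm [12.1 -8.2]
top [0.5268 0.2101] 0.93 [0.5388 0.2019] 0.96 to go mm [12.  -8.3]
1.05
```

View pics/z1.png

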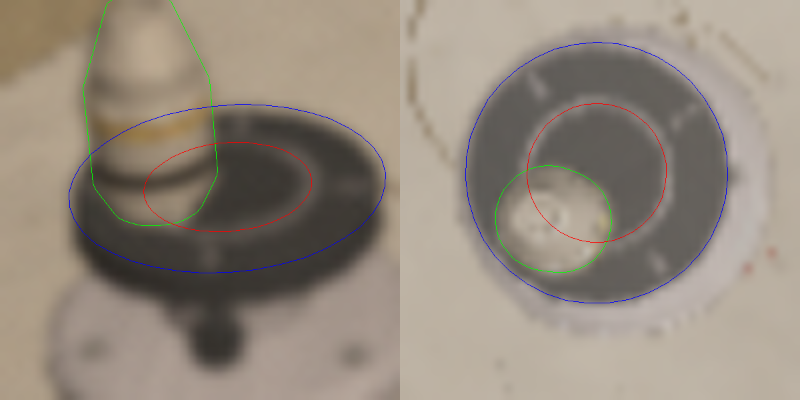

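The top fit sits well on disc and ring: the objective has to move about (+12, −8) mm, or 14.6 mm. I'll push with slightly open fingers as a notch, with tool −x along the push direction. First comes a transit at height.

>>> servo_tool(deltas=".0337 -.0378 0 0;.0337 -.0378 0 0;.0337 -.0378 0 0;.0337 -.0378 0 0;.0337 -.0378 0 0;.0337 -.0378 0 0;.0337 -.0378 0 0;.0337 -.0378 0 0;.0337 -.0378 0 0;.0337 -.0378 0 0;.0337 -.0378 0 0;.0337 -.0378 0 0", fingers=-0.72, newtons=20)

```text
time_s: 2.55
tool_pos: [0.4397, 0.0015, 0.2316]
orientation: [[0.921, 0.39, 0.001], [0.39, -0.921, -0.0], [0.001, 0.0, -1.0]]
ft_force: [1.1, -0.3, -0.2]
grip_width: 0.0115
grasp_force: 0.0
```

>>> servo_tool(deltas="0 0 0 -.178;0 0 0 -.178;0 0 0 -.178;0 0 0 -.178;0 0 0 -.178;0 0 0 -.178;0 0 0 -.178;0 0 0 -.178;0 0 0 -.178;0 0 0 -.178;0 0 0 -.178;0 0 0 -.178")

```text
time_s: 4.05
tool_pos: [0.4393, -0.0001, 0.2314]
orientation: [[-0.826, 0.564, 0.0], [0.564, 0.826, -0.0], [-0.0, 0.0, -1.0]]
ft_force: [-0.8, 0.1, 0.3]
grip_width: 0.0116
grasp_force: 0.0
```

```bash
cat > g.py <<'E'
from h import *
import sys
# target TCP: distance behind objective along push dir, z
obj=np.array([.5265,.2097]);c=np.array([.5385,.2017])
d=(c-obj)/np.linalg.norm(c-obj);s=manip.get_state();R=np.array(s["orientation"])
T=np.r_[c-d*float(sys.argv[1])/1e3,float(sys.argv[2])]
print("d",d,"TCP",s["tool_pos"].round(4),"T",T.round(4),"tooldelta",(R.T@(T-s["tool_pos"])).round(4))
print("x.(-d) angle err",np.arctan2(*(np.array([-d[0]*R[1,0]+d[1]*R[0,0],-d@R[:2,0]]))),s["joints"].round(2),s["grip_width"],s["time_s"],R[:,2].round(3))
E
python3 g.py 55 .12
```

```text
d [ 0.83205029 -0.5547002 ] TCP [ 4.393e-01 -1.000e-04  2.314e-01] T [0.4927 0.2322 0.12  ] tooldelta [0.0869 0.222  0.1114]
x.(-d) angle err -0.011091783398518129 [ 0.49  0.29 -0.74  2.04  0.25  0.9   0.58] 0.011595784890441153 4.05 [ 0. -0. -1.]
```

>>> servo_tool(deltas=".0109 .0278 0 0;.0109 .0278 0 0;.0109 .0278 0 0;.0109 .0278 0 0;.0109 .0278 0 0;.0109 .0278 0 0;.0109 .0278 0 0;.0109 .0278 0 0;0 0 .037 0;0 0 .037 0;0 0 .037 0;0 0 0 0")

```text
time_s: 5.55
tool_pos: [0.4928, 0.232, 0.1186]
orientation: [[-0.823, 0.568, -0.004], [0.568, 0.823, -0.001], [0.002, -0.003, -1.0]]
ft_force: [-0.1, 0.3, 1.8]
grip_width: 0.0121
grasp_force: 0.0
```

```bash
python3 g.py 55 .045; python3 -c "
from h import *
a=manip.snapshot('scene');b=manip.snapshot('top')
cv2.imwrite('pics/z2.png',np.hstack([cv2.resize(zoom(n,i,[.52,.21,.06],0,n=80),(400,400)) for n,i in (('scene',a),('top',b))]))"
```

```text
d [ 0.83205029 -0.5547002 ] TCP [0.4928 0.232  0.1186] T [0.4927 0.2322 0.045 ] tooldelta [0.     0.0004 0.0736]
x.(-d) angle err -0.016403337690753514 [-0.08  0.63 -0.66  1.88  0.51  0.81 -0.04] 0.012095184642640283 5.55 [-0.004 -0.001 -1.   ]
```

View pics/z2.png

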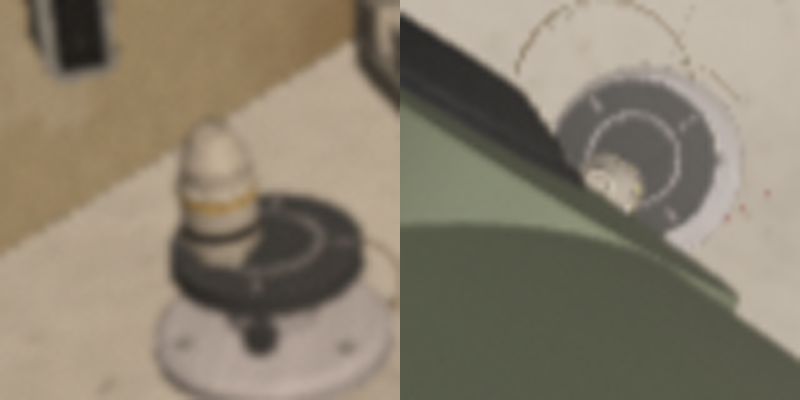

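The hand is behind the objective with clear space, and the scene camera keeps an open view. I'll descend to 4–5 mm above the stand and approach to just short of contact.

>>> servo_tool(deltas="0 0 .015 0;0 0 .015 0;0 0 .015 0;0 0 .015 0;0 0 .0136 0;0 0 0 0;-.004 0 0 0;-.004 0 0 0;-.003 0 0 0;0 0 0 0")

```text
time_s: 6.9
tool_pos: [0.5033, 0.226, 0.0469]
orientation: [[-0.822, 0.569, 0.0], [0.569, 0.822, 0.0], [-0.0, 0.0, -1.0]]
ft_force: [-0.2, -1.4, 0.3]
grip_width: 0.0119
grasp_force: 0.0
```

```bash
python3 g.py 22 .045; python3 m.py z3
```

```text
d [ 0.83205029 -0.5547002 ] TCP [0.5033 0.226  0.0469] T [0.5202 0.2139 0.045 ] tooldelta [-0.0207 -0.0003  0.0019]
x.(-d) angle err -0.017345207536090836 [-0.12  0.74 -0.58  1.9   0.62  0.69 -0.1 ] 0.011926264195145865 6.9 [ 0.  0. -1.]
scene [0.5253 0.2086] 0.93 [0.537  0.2008] 0.84 to go mm [11.7 -7.8]
top [0.5578 0.1867] 0.41 [0.5625 0.1809] 0.31 to go mm [ 4.7 -5.7]
7.2
```

View pics/z3.png

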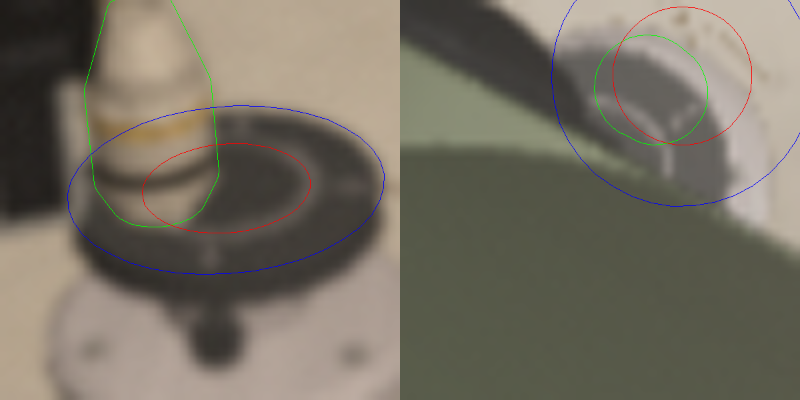

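Only the scene view is usable now: the fingers stand just left of the objective, which hasn't moved. I'll lower slightly and push slowly about 15 mm, then look again.

>>> servo_tool(deltas="-.001 0 .0015 0;-.0015 0 0 0;-.0015 0 0 0;-.0015 0 0 0;-.0015 0 0 0;-.0015 0 0 0;-.0015 0 0 0;-.0015 0 0 0;-.0015 0 0 0;-.001 0 0 0;-.001 0 0 0;0 0 0 0")

```text
time_s: 8.7
tool_pos: [0.5154, 0.2176, 0.0452]
orientation: [[-0.823, 0.569, -0.0], [0.569, 0.823, -0.0], [0.0, -0.0, -1.0]]
ft_force: [0.3, 0.2, 1.2]
grip_width: 0.012
grasp_force: 0.3
```

```bash
python3 g.py 22 .045; python3 m.py z4
```

```text
d [ 0.83205029 -0.5547002 ] TCP [0.5154 0.2176 0.0452] T [0.5202 0.2139 0.045 ] tooldelta [-0.0061 -0.0003  0.0002]
x.(-d) angle err -0.01693254344264703 [-0.1   0.75 -0.58  1.88  0.62  0.7  -0.08] 0.011981560252677131 8.7 [-0. -0. -1.]
scene [0.5314 0.2012] 0.73 [0.5377 0.2007] 0.78 to go mm [ 6.3 -0.6]
9.0
```

View pics/z4.png

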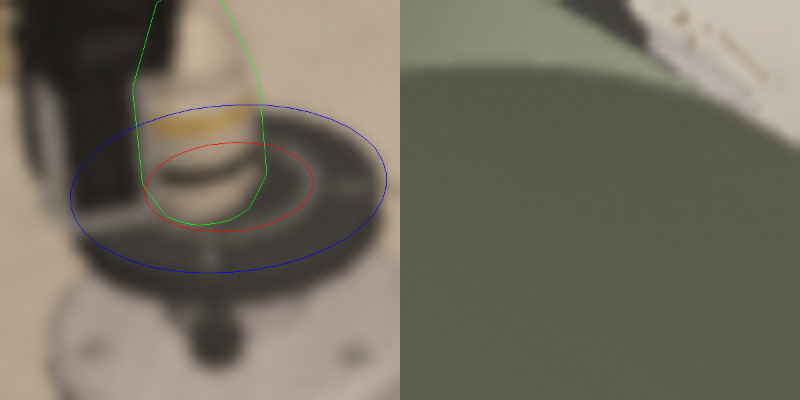

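The objective is upright in the notch, its foot near (205,205) in the crop with the ring centre near (228,188), so about 5 mm remain. I'll push 5 mm more, back off and recheck.

>>> servo_tool(deltas="-.001 0 0 0;-.001 0 0 0;-.001 0 0 0;-.001 0 0 0;-.001 0 0 0;0 0 0 0;.002 0 0 0;.006 0 0 0;.012 0 0 0;.015 0 0 0;0 0 0 0")

```text
time_s: 10.38
tool_pos: [0.4895, 0.2359, 0.0454]
orientation: [[-0.824, 0.567, -0.0], [0.567, 0.824, 0.0], [0.0, 0.0, -1.0]]
ft_force: [0.9, -0.2, -0.1]
grip_width: 0.0116
grasp_force: 0.0
```

```bash
python3 g.py 22 .045; python3 m.py z5
```

```text
d [ 0.83205029 -0.5547002 ] TCP [0.4895 0.2359 0.0454] T [0.5202 0.2139 0.045 ] tooldelta [-0.0378 -0.0007  0.0004]
x.(-d) angle err -0.014501121301781095 [-0.14  0.73 -0.58  1.92  0.62  0.67 -0.14] 0.011582259973025219 10.375 [-0.  0. -1.]
scene [0.5348 0.2002] 0.92 [0.5373 0.2005] 0.82 to go mm [2.4 0.3]
top [0.5372 0.201 ] 0.76 [0.5428 0.1992] 0.67 to go mm [ 5.7 -1.8]
10.675
```

View pics/z5.png

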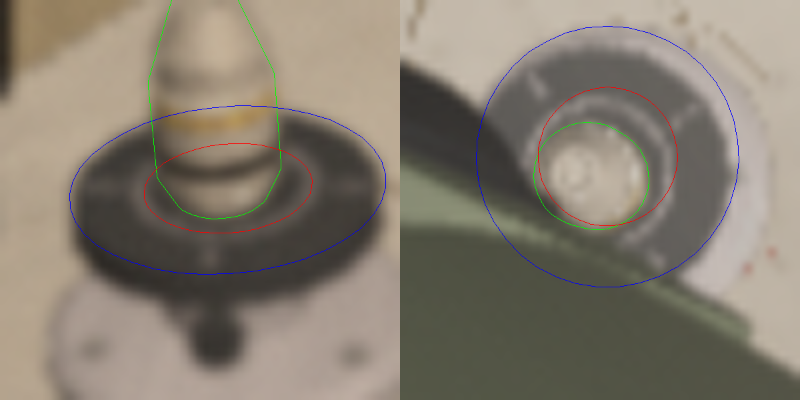

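The objective stands upright inside the ring, about 2.5 mm short of centre in both views. I'll raise the hand and move it aside for an unobstructed check.

>>> servo_tool(deltas=".01 0 0 0;.02 0 -.03 0;.02 0 -.04 0;.03 0 -.04 0;.03 -.02 -.02 0;.02 -.04 0 0;0 -.04 0 0;0 -.04 0 0;0 -.04 0 0;0 0 0 0")

```text
time_s: 11.92
tool_pos: [0.28, 0.1584, 0.1751]
orientation: [[-0.822, 0.57, 0.0], [0.57, 0.822, -0.002], [-0.002, -0.002, -1.0]]
ft_force: [0.8, 0.7, 0.0]
grip_width: 0.0119
grasp_force: 0.0
```

```bash
python3 m.py z6
```

```text
scene [0.5358 0.2011] 0.95 [0.5371 0.2007] 0.84 to go mm [ 1.3 -0.4]
12.225
```

View pics/z6.png

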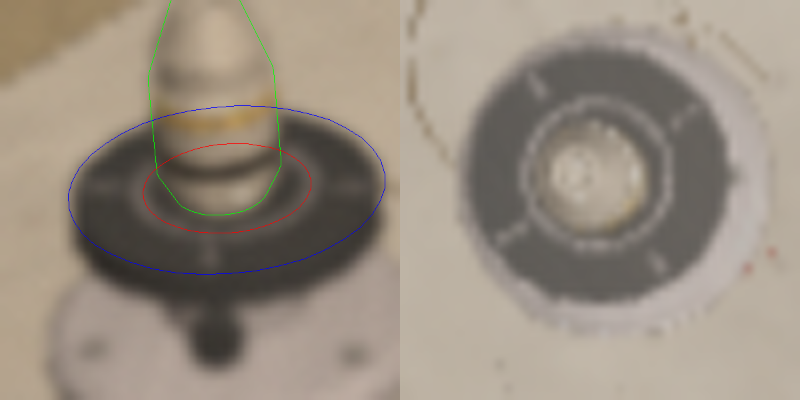

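The clean view shows the objective upright, centred at (590,175) in the crop with the ring at (597,172). Allowing for parallax, it is about 1–2 mm off centre. The hand is clear, so I'm handing in.

```bash
python3 -c "
from plant import manip
print(manip.sign_off())"
```

```text
the job is handed in; nothing more can be done
None
```

I handed the job in: the tall objective stands upright inside the scribed ring, measured about 1–2 mm from the stand's centre (limit 5 mm), with the hand clear and the clock at about 12 s; the sign-off returned no verdict.

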